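Check dispensing-syringe plungers and reject the blocked one

TASK

With the three empty syringes standing in the aluminium rack, push each green plunger down through its stroke until it is fully home; one of them is blocked, and when its resistance climbs stop pushing and leave that plunger where it stuck, never pressing any plunger with more than 20 newtons. When all three have been tried, take the blocked syringe by its barrel and stand it upright in the red reject pot without dropping it. Leave the other two in the rack and do not disturb the other things on the bench.

Things in the scene. Friction and masses are not known exactly. Their poses are not given: they have to be found in the camera images.
- rack: the bare aluminium check rack, a fixed block 66 x 225 x 45 mm (its x, y, z); origin at the centre of its underside. Three round 33 mm wells in its top, on its own y axis at y = -75, 0 and +75 mm, each 40 mm deep (floor 5 mm above the bench). One syringe stands in each well.
- reject_pot: the red reject pot: a fixed open square box 54 x 54 mm, 50 mm tall, walls 4 mm, floor about 4 mm thick; origin at the centre of its underside. Its mouth (46 x 46 mm inside) faces up.
- barrel_a (a point): middle of the barrel of syringe a: empty amber syringe, about 120 g, barrel 30 mm in diameter, narrower green nozzle cap below, black collar (33 mm wide, 7 mm tall) on top. Point on the axis, 50 mm above its flat bottom and 50 mm below the collar's top; z up the axis. In the rack it is 55 mm above the bench, and the barrel is bare from 45 to 98 mm above the bench: grip there.
- plunger_a: plunger of syringe a: green thumb cap 26 mm wide, 5 mm thick, on a white rod; origin at the centre of the cap's top. Slides down, stays where left. Top starts 72-76 mm above the barrel's middle; home is 56 mm. A free one takes a steady 4 N, then stops on a soft seal; the blocked one (any of three) feels alike at first, then part-way climbs 3 N per mm.
- barrel_b (a point): middle of the barrel of syringe b: empty amber syringe, about 120 g, barrel 30 mm in diameter, narrower green nozzle cap below, black collar (33 mm wide, 7 mm tall) on top. Point on the axis, 50 mm above its flat bottom and 50 mm below the collar's top; z up the axis. In the rack it is 55 mm above the bench, and the barrel is bare from 45 to 98 mm above the bench: grip there.
- plunger_b: plunger of syringe b: green thumb cap 26 mm wide, 5 mm thick, on a white rod; origin at the centre of the cap's top. Slides down, stays where left. Top starts 72-76 mm above the barrel's middle; home is 56 mm. A free one takes a steady 4 N, then stops on a soft seal; the blocked one (any of three) feels alike at first, then part-way climbs 3 N per mm.
- barrel_c (a point): middle of the barrel of syringe c: empty amber syringe, about 120 g, barrel 30 mm in diameter, narrower green nozzle cap below, black collar (33 mm wide, 7 mm tall) on top. Point on the axis, 50 mm above its flat bottom and 50 mm below the collar's top; z up the axis. In the rack it is 55 mm above the bench, and the barrel is bare from 45 to 98 mm above the bench: grip there.
- plunger_c: plunger of syringe c: green thumb cap 26 mm wide, 5 mm thick, on a white rod; origin at the centre of the cap's top. Slides down, stays where left. Top starts 72-76 mm above the barrel's middle; home is 56 mm. A free one takes a steady 4 N, then stops on a soft seal; the blocked one (any of three) feels alike at first, then part-way climbs 3 N per mm.
- spool: bystander, leave alone: blue solder reel, 56 mm wide, 41 mm tall, origin at the centre of its underside
- jar: bystander, leave alone: small closed jar, 52 mm wide, 60 mm tall, origin at the centre of its underside
- connector: bystander, leave alone: black connector shell 60 x 28 x 22 mm with brass pins, lying on the bench; origin at the centre of its underside
- brush: bystander, leave alone: cleaning brush 150 mm long lying on the bench
- screwdriver: bystander, leave alone: green-handled screwdriver 170 mm long lying on the bench
- syringe_a: syringe a as a whole; origin at the centre of its flat bottom, z up its axis (see barrel_a)
- syringe_b: syringe b as a whole; origin at the centre of its flat bottom, z up its axis (see barrel_b)
- syringe_c: syringe c as a whole; origin at the centre of its flat bottom, z up its axis (see barrel_c)

How it is judged:
By the outcome, as a careful person would: the job done as asked, in the order asked, and still so for the second after the job is handed in, with the robot touching nothing.
It also fails if it takes over 58 s, if anything falls off the work surface, if the arm or the gripper's body presses on something with over 40 N, if the wrist force passes 120 N, or if a joint passes its speed limit or range.

ROBOT

A 6-joint arm with a two-finger parallel gripper is mounted at the origin on the work surface. World frame = base frame: x ahead of the robot, y to its left, z up, the work surface at z = 0. Lengths are in m, angles in rad, forces in N, time in s.
With the tool pointing down it reaches from about 0.225 to 0.875 m from the base axis. Payload 3.4 kg.
Tool frame: the origin (TCP) lies midway between the tips of the shut fingers; the grasp point (between the pads) lies 19 mm behind it; z points along the fingers, y is the line along which they close (so a half turn about z gives the same grasp; the last joint's range is limited). The gripper opens to 85 mm and grips with 20 to 120 N. Pads are 22 mm wide; open, the fingers measure 114 mm over their backs; the gripper's body (76 mm by 85 mm) begins 54 mm behind the grasp point. The pads swing forward as they close: fully open they stand 13 mm farther back than shut.
Start: joints at [1.162, 0.276, 1.505, -0, 1.361, -0.121], TCP at [0.163, 0.551, 0.196] pointing down, gripper open.
Joint ranges: [-2.89, 2.89], [-0.75, 2.08], [0.22, 2.7], [-1.18, 4.32], [0.11, 2.71], [-2.7, 2.7]. Speed limits (rad/s): [2.57, 2.57, 3.14, 3.14, 3.14, 3.14].

INTERFACE

Orientations are given as a unit quaternion [w, x, y, z].
In Python, from rig import * gives the robot as it stands.
- The arm moves only by the tool apply_moves, never from a script. Its argument "steps" is one flat list of numbers, 4 for each row, row after row: the shift along the world's x, y, z in cm, then the turn about the world's z in degrees. A call has 1 to 8 rows; each row is the pose to reach, as a shift and turn from the pose commanded when the call began; what a row does not reach only later rows make up. A row lasts 1/12 s, in which the tool goes at most 41.7 mm and 7.16 degrees, less where a joint would pass 70% of its speed; a pose out of reach is approached as far as the arm can. A call with a gripper value outside its range is refused whole. "jaw" is the closure in counts, from 0 (fully open) to 255 (shut), set as the call begins (left out, the last holds). The fingers move at their own pace and stop on an object; "newtons" is the grip in N (left out, the last holds). Time passes only in rows, so rows that repeat a pose let the fingers close. It gives the time, the measured TCP pose, the force, the opening and the grip force at its end, in the units of the state.
- get_state(): the state, without advancing time (a new reading comes with each control period).
- get_image(name): name is "scene" or "side" or "wrist"; returns the picture (400x640x3 uint8, red, green, blue); there is no depth.
- calibration(name): a dict with "fx", "fy", "cx", "cy" (pixels), "xyz" and "rotation" of the camera in the world. Camera axes: x right, y up, looking along -z (the intrinsics and any distortion apply to the point x, -y, -z); pixel columns grow to the right and rows downward; lengths in m; the calibration is good to about 2 mm. A picture is of the moment at which its call begins: read the wrist's pose just before it. calibration takes no time and is no camera call; for the wrist camera it gives the pose at the moment of the call.
- sign_off(): hands the job in; it is judged then, once.
The state is a dict: "clock": time; "qpos": joint angles; "qd": joint speeds; "effort": joint torques, N m; "position": TCP position; "ee_rot": TCP orientation; "contact_force": force on the tool from outside, world axes, zero at the start; "moment": the same for the moment, N m; "width": finger opening in m; "gripper_force": force on a finger pad.
Only numpy, scipy, OpenCV 4.12 (cv2) and the standard library are available. Lean on these libraries where they do the work, as an engineer would, in place of code of your own. Each camera call takes 0.05 s, during which the arm holds its last target. There are 200 camera calls.

## Working session

There is one attempt and no reset: what is moved stays moved. The work goes in short steps, Python scripts to look and compute and a tool call to move; the robot and the scene stay as the last step left them, time stands still between calls to the robot, and variables do not carry over. Pictures are saved under pics/ and viewed, at most 13 in all, crops included, and the job is handed in when it is done.

Besides the shell and the picture viewer there is one more tool, called after ">>>" in YAML: its name, and indented under it one key for each argument. apply_moves: Moves the arm, as the interface text tells. Its arguments: {"type":"object","properties":{"steps":{"type":"array","items":{"type":"number"}},"jaw":{"type":"number"},"newtons":{"type":"number"}},"required":["steps"]}

```bash
mkdir -p pics; ls
python3 - <<'E'
from rig import *
import cv2
s=get_state();print({k:s[k] for k in s})
for n in("scene","side"):
    cv2.imwrite(f"pics/{n}0.png",get_image(n)[:,:,::-1]);print(n,calibration(n))
E
```

```text
pics
{'clock': 0.0, 'qpos': array([ 1.16203496e+00,  2.76581118e-01,  1.50614943e+00, -6.77042055e-06,
        1.36071348e+00, -1.21034184e-01]), 'qd': array([-0.00057947, -0.00089518,  0.00060088,  0.00058579, -0.00061929,
       -0.0007856 ]), 'effort': array([-5.42216258e-04, -4.16773725e+01, -2.45800531e+01, -1.10262899e-04,
        1.11321532e-02,  8.69108391e-06]), 'position': array([0.16295293, 0.55079263, 0.1953412 ]), 'ee_rot': array([-2.39160366e-04,  1.43367090e-01,  9.89669147e-01, -8.94266297e-04]), 'contact_force': array([-0.488501  , -0.89287965, -0.59635082]), 'moment': array([ 0.02431429, -0.03851733, -0.00753047]), 'gripper_force': 0.0, 'width': 0.0857589784904814}
scene {'fx': 503.954731158136, 'fy': 503.954731158136, 'cx': 318.6730156483794, 'cy': 195.52800828024326, 'xyz': array([1.27381562, 0.0141585 , 0.85236673]), 'rotation': array([0.65500216, 0.26908327, 0.25602765, 0.65803967])}
side {'fx': 363.090651886518, 'fy': 363.090651886518, 'cx': 318.91171233873354, 'cy': 192.47413708775161, 'xyz': array([ 0.25586574, -0.44930258,  0.75901706]), 'rotation': array([ 0.89133973,  0.34113612, -0.10339701, -0.28008695])}
```

View pics/scene0.png

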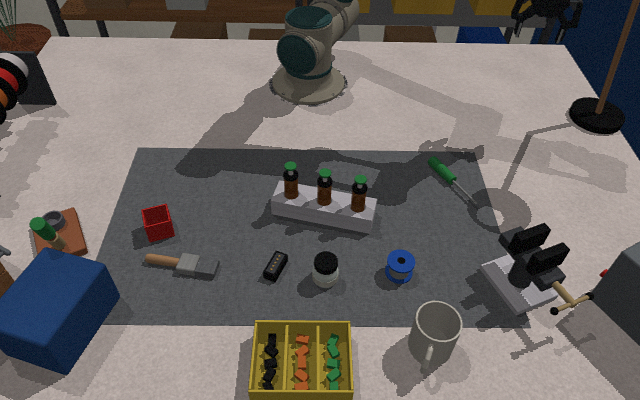

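View pics/side0.png

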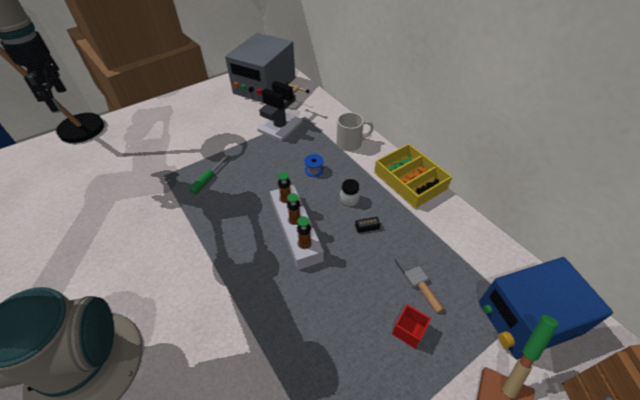

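The scene view shows plunger caps near (291,165), (325,173), (360,180) and the red pot near (158,222). In the side view the caps are near (284,176), (293,198), (303,222) and the pot near (411,326).

Run:
```python
import cv2,numpy as np
a=cv2.imread("pics/scene0.png");b=cv2.imread("pics/side0.png")
A=cv2.resize(a[150:240,130:390],None,fx=3,fy=3,interpolation=2)
B=cv2.resize(b[165:275,260:330],None,fx=3,fy=3,interpolation=2)
C=cv2.resize(b[300:350,385:440],None,fx=3,fy=3,interpolation=2)
o=np.zeros((600,780,3),np.uint8);o[:270]=A;o[270:600,:210]=B;o[270:420,300:465]=C
cv2.imwrite("pics/crop0.png",o)
for n,im in(("scene",a),("side",b)):
    h=cv2.cvtColor(im,cv2.COLOR_BGR2HSV)
    for col,m in(("g",cv2.inRange(h,(45,120,60),(85,255,255))),("r",cv2.inRange(h,(0,180,80),(5,255,255))|cv2.inRange(h,(175,180,80),(180,255,255)))):
        k,_,st,c=cv2.connectedComponentsWithStats(m)
        for i in range(1,k):
            if st[i,4]>25: print(n,col,st[i],c[i].round(1))
```

```text
scene g [429 157  27  24 227] [441.5 168.1]
scene g [284 161  12   9  79] [290.  165.3]
scene g [319 168  12   9  85] [324.7 172.4]
scene g [355 175  12   8  81] [360.3 178.6]
scene g [ 30 217  25  16 198] [ 39.6 224. ]
scene g [327 337  12  20 164] [332.7 346. ]
scene g [327 358  14  32 284] [333.3 372.6]
scene r [  0  68  18  21 180] [ 8.2 77.4]
scene r [142 204  30  24 165] [155.  216.8]
side g [389 157  23  14  97] [399.5 163.4]
side g [189 170  24  24 202] [200.6 180.9]
side g [279 172   9   8  62] [283.  175.7]
side g [287 194  11   8  76] [292.  197.5]
side g [297 217  12   9  90] [302.6 221. ]
side g [484 305   8   8  53] [487.4 308.5]
side g [523 315  35  45 825] [539.9 337. ]
side r [393 305  37  43 918] [410.8 325.8]
```

View pics/crop0.png

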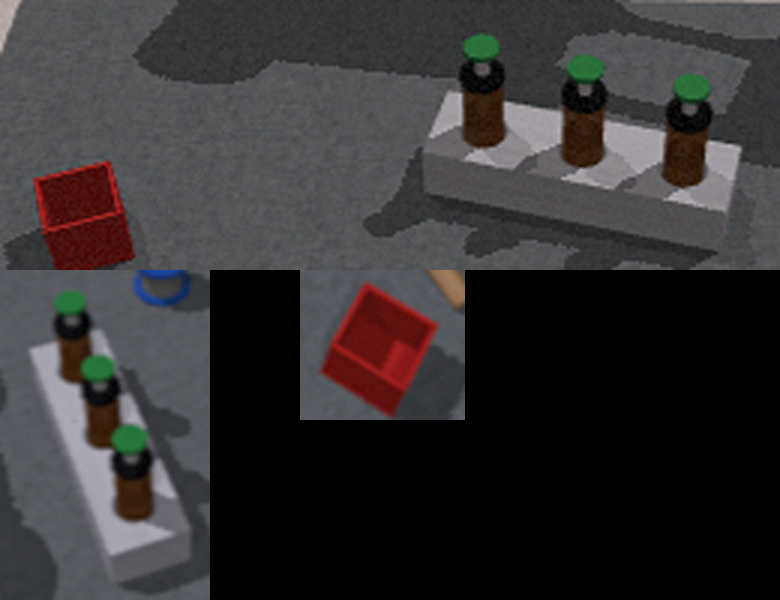

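```bash
cat > h.py <<'E'
import numpy as np
from scipy.spatial.transform import Rotation as R
def ray(c,u,v):
    q=c["rotation"];M=R.from_quat([q[1],q[2],q[3],q[0]]).as_matrix()
    d=M@np.array([(u-c["cx"])/c["fx"],-(v-c["cy"])/c["fy"],-1]);return np.array(c["xyz"]),d/np.linalg.norm(d)
def atz(c,u,v,z):
    o,d=ray(c,u,v);return o+d*(z-o[2])/d[2]
def tri(*rs):
    A=sum(np.eye(3)-np.outer(d,d) for o,d in rs);b=sum((np.eye(3)-np.outer(d,d))@o for o,d in rs);return np.linalg.solve(A,b)
E
python3 - <<'E'
from rig import *
from h import *
np.set_printoptions(precision=4,suppress=True)
S=calibration("scene");D=calibration("side")
for a,b in(((290.3,165.4),(283.2,175.7)),((324.8,172.5),(292.2,197.6)),((360.4,178.8),(302.8,221.1))):
    pass
sc=[(290.3,165.4),(324.8,172.5),(360.4,178.8)];sd=[(302.8,221.1),(292.2,197.6),(283.2,175.7)]
for a,b in zip(sc,sd): print(tri(ray(S,*a),ray(D,*b)),atz(S,*a,.127),atz(D,*b,.127))
for c,pts in((S,[(36,179),(110,162),(123,219),(49,231)]),):
    P=np.array([atz(c,130+u/3,150+v/3,.05) for u,v in pts]);print(P,P.mean(0))
P=np.array([atz(D,385+(u-300)/3,300+(v-270)/3,.05) for u,v in[(334,345),(366,285),(437,325),(402,374)]]);print(P,P.mean(0))
E
```

```text
[ 0.4973 -0.0306  0.127 ] [ 0.4964 -0.0297  0.127 ] [ 0.4975 -0.0317  0.127 ]
[0.5152 0.042  0.1248] [0.5168 0.0427 0.127 ] [0.5145 0.0393 0.127 ]
[0.5343 0.1147 0.1258] [0.5343 0.1157 0.127 ] [0.534 0.112 0.127]
[[ 0.5568 -0.3439  0.05  ]
 [ 0.5398 -0.2952  0.05  ]
 [ 0.5931 -0.2754  0.05  ]
 [ 0.6045 -0.3237  0.05  ]] [ 0.5735 -0.3095  0.05  ]
[[ 0.538  -0.3019  0.05  ]
 [ 0.5843 -0.2837  0.05  ]
 [ 0.6033 -0.331   0.05  ]
 [ 0.561  -0.341   0.05  ]] [ 0.5717 -0.3144  0.05  ]
```

>>> apply_moves:
  steps: [37.1, -43.7, 0, -88, 37.1, -43.7, 0, -88, 37.1, -43.7, 0, -88, 37.1, -43.7, 0, -88, 37.1, -43.7, 0, -88, 37.1, -43.7, 0, -88, 37.1, -43.7, 0, -88, 37.1, -43.7, 0, -88]
  jaw: 255
  newtons: 20

```text
clock: 0.77
position: [0.3795, 0.2954, 0.196]
ee_rot: [-0.0, 0.603, 0.798, -0.0]
contact_force: [0.8, -0.0, -0.2]
width: 0.0
gripper_force: 0.0
```

>>> apply_moves:
  steps: [15.5, -18.2, 0, -30.7, 15.5, -18.2, 0, -30.7, 15.5, -18.2, 0, -30.7, 15.5, -18.2, 0, -30.7, 15.5, -18.2, 0, -30.7, 15.5, -18.2, 0, -30.7, 15.5, -18.2, 0, -30.7]

```text
clock: 1.35
position: [0.5381, 0.1103, 0.1954]
ee_rot: [0.002, 0.792, 0.61, -0.0]
contact_force: [0.4, 0.1, -0.2]
width: -0.0001
gripper_force: 0.0
```

Run:
```python
from rig import *
import cv2
s=get_state();print(s["position"],s["ee_rot"],s["contact_force"],calibration("wrist"))
cv2.imwrite("pics/w1.png",get_image("wrist")[:,:,::-1])
```

```text
[0.53812177 0.11031287 0.19540498] [ 1.92233843e-03  7.92227677e-01  6.10222591e-01 -4.41463405e-05] [ 0.37330714  0.12044269 -0.17017693] {'fx': 359.93678609376474, 'fy': 359.93678609376474, 'cx': 314.81255702712156, 'cy': 198.19403881942335, 'xyz': array([0.55899188, 0.19055416, 0.37221354]), 'rotation': array([ 0.97805261, -0.16356475,  0.01985258, -0.12753645])}
```

View pics/w1.png

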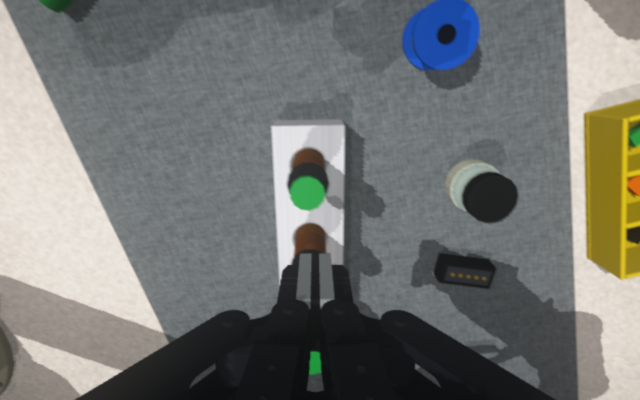

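Run:
```python
from rig import *
from h import *
c=calibration("wrist")
def proj(p):
    q=c["rotation"];M=R.from_quat([q[1],q[2],q[3],q[0]]).as_matrix();x=M.T@(np.array(p)-c["xyz"])
    return c["cx"]+c["fx"]*x[0]/-x[2],c["cy"]-c["fy"]*x[1]/-x[2]
for p in[(.534,.114,.127),(.5155,.0415,.127),(.538,.110,.195),(.5717,-.312,.05)]:print(proj(p))
print(atz(c,306.5,193,.127),get_state()["position"])
```

```text
(np.float64(312.1862757142234), np.float64(195.64428542632848))
(np.float64(313.1813257944118), np.float64(285.98195073593627))
(np.float64(320.26649369102716), np.float64(240.3510414297704))
(np.float64(426.57096389380536), np.float64(474.28772705466133))
[0.53057387 0.11696895 0.127     ] [0.53553361 0.11283417 0.19535299]
```

The cap of the far (+y) syringe appears at (306,193), matching my triangulation within 3 mm; descending on it.

>>> apply_moves:
  steps: [-0.2, 0.1, -3, 0, -0.2, 0.1, -5.5, 0, -0.2, 0.1, -6.2, 0, -0.2, 0.1, -6.2, 0, -0.2, 0.1, -6.2, 0]

```text
clock: 1.82
position: [0.5317, 0.1171, 0.1346]
ee_rot: [-0.0, 0.79, 0.613, 0.0]
contact_force: [0.4, 0.2, 0.4]
width: -0.0002
gripper_force: 0.0
```

>>> apply_moves:
  steps: [0, 0, -0.2, 0, 0, 0, -0.4, 0, 0, 0, -0.6, 0, 0, 0, -0.75, 0, 0, 0, -0.9, 0, 0, 0, -0.9, 0]

```text
clock: 2.32
position: [0.5318, 0.1162, 0.1251]
ee_rot: [-0.0, 0.791, 0.612, -0.0]
contact_force: [0.4, 0.2, -0.2]
width: -0.0003
gripper_force: 0.0
```

>>> apply_moves:
  steps: [0, 0, -0.15, 0, 0, 0, -0.3, 0, 0, 0, -0.3, 0]

```text
clock: 2.57
position: [0.5318, 0.1162, 0.1219]
ee_rot: [-0.0, 0.791, 0.612, -0.0]
contact_force: [-0.3, 0.1, -0.2]
width: -0.0005
gripper_force: 0.0
```

Run:
```python
from rig import *
import cv2,numpy as np
s=get_state();print(s["position"],s["contact_force"])
a=get_image("scene")[:,:,::-1];b=get_image("side")[:,:,::-1]
o=np.zeros((400,800,3),np.uint8);o[:,:400]=cv2.resize(a[130:230,300:400],(400,400),interpolation=2);o[:,400:]=cv2.resize(b[130:230,240:340],(400,400),interpolation=2)
cv2.imwrite("pics/c2.png",o)
```

```text
[0.5317701  0.11620516 0.12192045] [-0.25087545  0.13429144 -0.23983738]
```

View pics/c2.png

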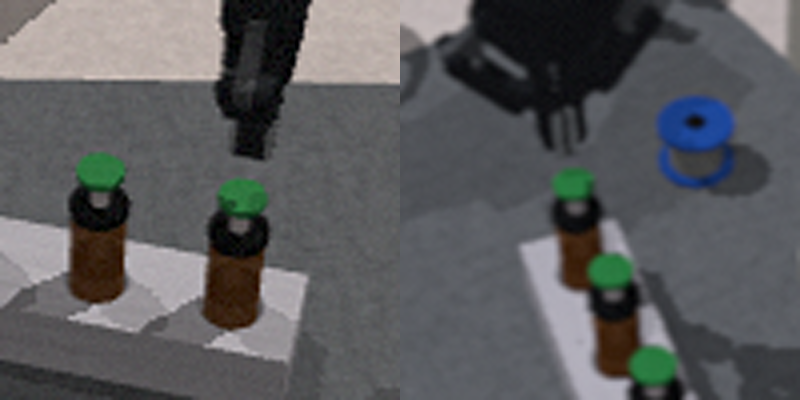

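Run:
```python
from rig import *
from h import *
S=calibration("scene");D=calibration("side")
a,b=ray(S,363,169),ray(D,281.7,168)
p=tri(a,b);print(p,get_state()["position"],S,D)
for o,d in(a,b):print(np.linalg.norm(np.cross(p-o,d)))
```

```text
[0.53316909 0.11727167 0.15159647] [0.53187122 0.11624169 0.1220823 ] {'fx': 503.954731158136, 'fy': 503.954731158136, 'cx': 318.6730156483794, 'cy': 195.52800828024326, 'xyz': array([1.27381562, 0.0141585 , 0.85236673]), 'rotation': array([0.65500216, 0.26908327, 0.25602765, 0.65803967])} {'fx': 363.090651886518, 'fy': 363.090651886518, 'cx': 318.91171233873354, 'cy': 192.47413708775161, 'xyz': array([ 0.25586574, -0.44930258,  0.75901706]), 'rotation': array([ 0.89133973,  0.34113612, -0.10339701, -0.28008695])}
0.002391472490731844
0.0023914724907317412
```

Run:
```python
from rig import *
import cv2
s=get_state();c=calibration("wrist");print(s["qpos"],s["position"],s["width"],c["xyz"],c["rotation"])
w=get_image("wrist")[:,:,::-1]
cv2.imwrite("pics/w2.png",cv2.resize(w[130:380,180:460],None,fx=2,fy=2,interpolation=2))
```

```text
[ 8.73825921e-02  2.83004406e-01  1.68821084e+00 -5.15959050e-05
  1.17062256e+00  3.40296174e-01] [0.53187122 0.11624169 0.1220823 ] -2.8765131883438892e-05 [0.5527977  0.19607547 0.29909577] [ 0.97860752 -0.16226993  0.02081247 -0.12475028]
```

View pics/w2.png

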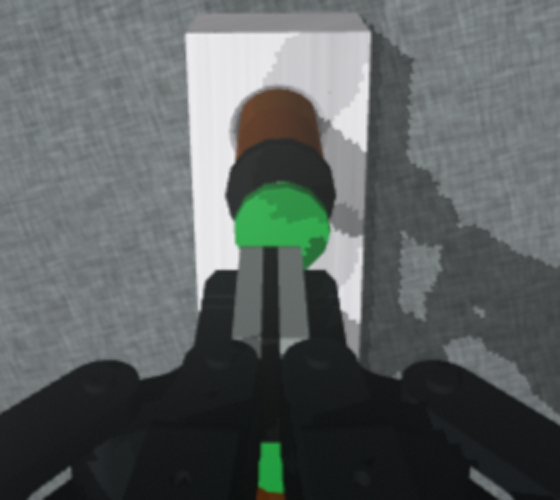

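The fingertips (ending about (270,248) in this crop) are still above the green cap: they sit roughly 25–30 mm above the reported TCP. I'll find contact by force instead.

>>> apply_moves:
  steps: [0, 0, -0.3, 0, 0, 0, -0.6, 0, 0, 0, -0.9, 0, 0, 0, -1.1, 0, 0, 0, -1.3, 0, 0, 0, -1.4, 0, 0, 0, -1.4, 0]

```text
clock: 3.3
position: [0.5317, 0.1163, 0.1079]
ee_rot: [-0.0, 0.791, 0.612, -0.0]
contact_force: [-0.6, -1.0, 0.4]
width: -0.0004
gripper_force: 0.0
```

>>> apply_moves:
  steps: [0, 0, -0.15, 0, 0, 0, -0.3, 0, 0, 0, -0.45, 0, 0, 0, -0.5, 0, 0, 0, -0.5, 0]

```text
clock: 3.72
position: [0.5318, 0.1163, 0.103]
ee_rot: [-0.0, 0.791, 0.612, -0.0]
contact_force: [-0.1, 0.1, -0.7]
width: 0.0004
gripper_force: 0.0
```

>>> apply_moves:
  steps: [0, 0, -0.15, 0, 0, 0, -0.3, 0, 0, 0, -0.4, 0, 0, 0, -0.4, 0]

```text
clock: 4.05
position: [0.5317, 0.1163, 0.0989]
ee_rot: [-0.0, 0.791, 0.612, -0.0]
contact_force: [-0.4, -0.1, -0.2]
width: 0.0001
gripper_force: 0.0
```

>>> apply_moves:
  steps: [0, 0, -0.15, 0, 0, 0, -0.3, 0, 0, 0, -0.4, 0, 0, 0, -0.4, 0]

```text
clock: 4.38
position: [0.5317, 0.1162, 0.0949]
ee_rot: [-0.0, 0.791, 0.612, -0.0]
contact_force: [-0.3, -0.3, 0.3]
width: -0.0002
gripper_force: 0.0
```

Run:
```python
from rig import *
import cv2,numpy as np
s=get_state();print(s["position"],s["contact_force"])
a=get_image("scene")[:,:,::-1];b=get_image("side")[:,:,::-1];w=get_image("wrist")[:,:,::-1]
for n,im in(("scene",a),("side",b)):
    m=cv2.inRange(cv2.cvtColor(im,cv2.COLOR_BGR2HSV),(45,120,60),(85,255,255))
    k,_,st,c=cv2.connectedComponentsWithStats(m)
    for i in range(1,k):
        if st[i,4]>10 and 270<c[i][0]<370 and c[i][1]<240: print(n,st[i],c[i].round(1))
o=np.zeros((400,800,3),np.uint8);o[:,:266]=cv2.resize(a[150:210,340:380],(266,400),interpolation=2);o[:,266:532]=cv2.resize(b[145:205,265:305],(266,400),interpolation=2)
o[:,532:798]=cv2.resize(w[180:330,265:365],(266,400),interpolation=2)
cv2.imwrite("pics/c3.png",o)
```

```text
[0.53174789 0.11624889 0.09493776] [-0.31789721 -0.33359748  0.26418101]
scene [285 161  11  10  81] [290.1 165.6]
scene [319 168  12   9  84] [324.7 172.4]
scene [355 177  12   7  35] [359.3 180.6]
side [279 174   9   6  26] [284.1 177.2]
side [287 194  11   8  75] [292.  197.5]
side [297 217  12   9  92] [302.6 221. ]
```

View pics/c3.png

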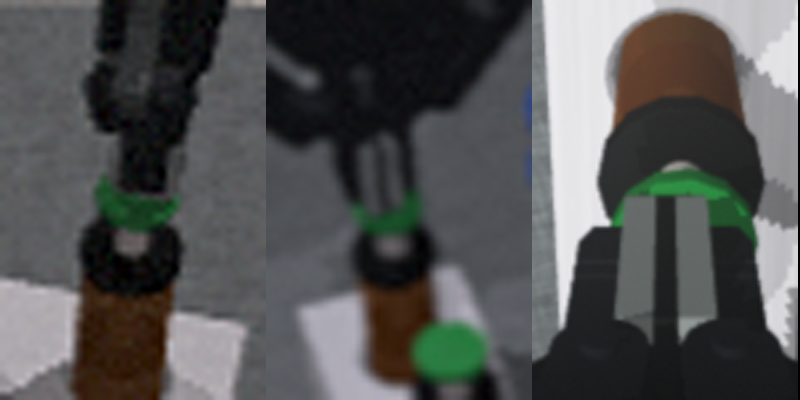

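Fingertips now sit essentially on the far cap, still centred; contact is imminent.

>>> apply_moves:
  steps: [0, 0, -0.15, 0, 0, 0, -0.3, 0, 0, 0, -0.3, 0]

```text
clock: 4.78
position: [0.5323, 0.1163, 0.0924]
ee_rot: [0.0, 0.791, 0.612, 0.0]
contact_force: [-0.7, 0.6, 3.1]
width: 0.0001
gripper_force: 1.6
```

>>> apply_moves:
  steps: [0, 0, -0.15, 0, 0, 0, -0.3, 0, 0, 0, -0.45, 0, 0, 0, -0.45, 0]

```text
clock: 5.12
position: [0.532, 0.1163, 0.0876]
ee_rot: [0.0, 0.791, 0.612, 0.0]
contact_force: [0.1, 0.1, 3.6]
width: 0.0001
gripper_force: 1.8
```

>>> apply_moves:
  steps: [0, 0, -0.15, 0, 0, 0, -0.3, 0, 0, 0, -0.4, 0, 0, 0, -0.4, 0]

```text
clock: 5.45
position: [0.5319, 0.1163, 0.0835]
ee_rot: [-0.0, 0.791, 0.612, -0.0]
contact_force: [0.0, 0.7, 2.6]
width: -0.0
gripper_force: 1.8
```

>>> apply_moves:
  steps: [0, 0, -0.15, 0, 0, 0, -0.3, 0, 0, 0, -0.35, 0, 0, 0, -0.35, 0]

```text
clock: 5.78
position: [0.5319, 0.1163, 0.08]
ee_rot: [-0.0, 0.791, 0.612, -0.0]
contact_force: [0.4, -0.6, 3.9]
width: -0.0
gripper_force: 1.7
```

>>> apply_moves:
  steps: [0, 0, -0.15, 0, 0, 0, -0.3, 0, 0, 0, -0.3, 0, 0, 0, -0.3, 0]

```text
clock: 6.12
position: [0.5319, 0.1163, 0.0771]
ee_rot: [-0.0, 0.791, 0.612, -0.0]
contact_force: [0.3, 0.8, 2.4]
width: -0.0002
gripper_force: 1.6
```

>>> apply_moves:
  steps: [0, 0, -0.1, 0, 0, 0, -0.2, 0, 0, 0, -0.2, 0, 0, 0, -0.2, 0]

```text
clock: 6.45
position: [0.5319, 0.1163, 0.0752]
ee_rot: [0.0, 0.791, 0.612, -0.0]
contact_force: [-0.0, 1.2, 3.7]
width: 0.0001
gripper_force: 1.7
```

>>> apply_moves:
  steps: [0, 0, -0.1, 0, 0, 0, -0.15, 0, 0, 0, -0.15, 0]

```text
clock: 6.7
position: [0.5322, 0.1163, 0.0739]
ee_rot: [0.0, 0.791, 0.612, 0.0]
contact_force: [-0.1, 0.3, 6.3]
width: 0.0004
gripper_force: 2.8
```

>>> apply_moves:
  steps: [0, 0, -0.05, 0, 0, 0, -0.05, 0, 0, 0, -0.05, 0]

```text
clock: 6.95
position: [0.5323, 0.1163, 0.0737]
ee_rot: [0.0, 0.791, 0.612, 0.0]
contact_force: [-0.8, 0.0, 6.0]
width: 0.0001
gripper_force: 3.1
```

>>> apply_moves:
  steps: [0, 0, -0.06, 0, 0, 0, -0.06, 0, 0, 0, -0.06, 0]

```text
clock: 7.2
position: [0.5325, 0.1163, 0.0733]
ee_rot: [0.0, 0.791, 0.612, 0.001]
contact_force: [0.3, 0.3, 7.8]
width: 0.0001
gripper_force: 3.7
```

>>> apply_moves:
  steps: [0, 0, -0.06, 0, 0, 0, -0.12, 0, 0, 0, -0.12, 0, 0, 0, -0.12, 0]

```text
clock: 7.53
position: [0.5327, 0.1164, 0.0726]
ee_rot: [0.001, 0.791, 0.612, 0.001]
contact_force: [-0.4, 0.3, 9.7]
width: 0.0005
gripper_force: 4.8
```

>>> apply_moves:
  steps: [0, 0, 1.5, 0, 0, 0, 3.2, 0, -0.9, -3.7, 3.2, 0, -1.8, -7.4, 3.2, 0, -1.8, -7.4, 2.8, 0, -1.8, -7.4, 2.5, 0, -1.8, -7.4, 2.5, 0]

```text
clock: 8.12
position: [0.5129, 0.0424, 0.0952]
ee_rot: [-0.001, 0.791, 0.612, -0.001]
contact_force: [-0.0, 0.4, 0.5]
width: 0.0003
gripper_force: 0.0
```

>>> apply_moves:
  steps: [0, 0, -0.15, 0, 0, 0, -0.3, 0, 0, 0, -0.45, 0, 0, 0, -0.6, 0, 0, 0, -0.8, 0, 0, 0, -0.8, 0]

```text
clock: 8.62
position: [0.5141, 0.0427, 0.0884]
ee_rot: [0.0, 0.79, 0.613, 0.0]
contact_force: [0.2, -0.0, 3.5]
width: 0.0002
gripper_force: 1.8
```

>>> apply_moves:
  steps: [0, 0, -0.15, 0, 0, 0, -0.3, 0, 0, 0, -0.4, 0, 0, 0, -0.4, 0]

```text
clock: 8.95
position: [0.514, 0.0423, 0.0844]
ee_rot: [0.0, 0.791, 0.612, 0.0]
contact_force: [-0.0, 0.4, 4.3]
width: -0.0002
gripper_force: 2.2
```

>>> apply_moves:
  steps: [0, 0, -0.1, 0, 0, 0, -0.2, 0, 0, 0, -0.2, 0]

```text
clock: 9.2
position: [0.5146, 0.0423, 0.0831]
ee_rot: [0.0, 0.791, 0.612, 0.001]
contact_force: [-0.8, 0.9, 9.0]
width: 0.0001
gripper_force: 4.1
```

>>> apply_moves:
  steps: [0, 0, 1.2, 0, 0, 0, 2.4, 0, -0.9, -3.7, 2.4, 0, -1.8, -7.3, 2.4, 0, -1.8, -7.3, 2.0, 0, -1.8, -7.3, 1.5, 0, -1.8, -7.3, 1.4, 0, -1.8, -7.3, 1.3, 0]

```text
clock: 9.87
position: [0.4954, -0.03, 0.0946]
ee_rot: [-0.001, 0.79, 0.612, -0.0]
contact_force: [-0.2, 1.2, 2.4]
width: -0.0001
gripper_force: 0.5
```

>>> apply_moves:
  steps: [0, 0, -0.15, 0, 0, 0, -0.3, 0, 0, 0, -0.45, 0, 0, 0, -0.6, 0, 0, 0, -0.8, 0, 0, 0, -0.8, 0]

```text
clock: 10.37
position: [0.4958, -0.0305, 0.0872]
ee_rot: [-0.0, 0.791, 0.612, -0.0]
contact_force: [-1.4, 0.7, 3.8]
width: -0.0002
gripper_force: 1.8
```

>>> apply_moves:
  steps: [0, 0, -0.15, 0, 0, 0, -0.3, 0, 0, 0, -0.45, 0, 0, 0, -0.5, 0, 0, 0, -0.5, 0]

```text
clock: 10.78
position: [0.4958, -0.0307, 0.0822]
ee_rot: [-0.0, 0.791, 0.612, -0.0]
contact_force: [-0.1, -0.1, 4.0]
width: -0.0
gripper_force: 1.7
```

>>> apply_moves:
  steps: [0, 0, -0.15, 0, 0, 0, -0.3, 0, 0, 0, -0.45, 0, 0, 0, -0.5, 0, 0, 0, -0.5, 0]

```text
clock: 11.2
position: [0.4958, -0.0307, 0.0772]
ee_rot: [-0.0, 0.791, 0.612, -0.0]
contact_force: [-0.5, 0.2, 4.3]
width: 0.0
gripper_force: 1.7
```

>>> apply_moves:
  steps: [0, 0, -0.15, 0, 0, 0, -0.3, 0, 0, 0, -0.35, 0, 0, 0, -0.35, 0]

```text
clock: 11.53
position: [0.4961, -0.0307, 0.074]
ee_rot: [0.0, 0.791, 0.612, 0.0]
contact_force: [-0.6, -0.1, 4.7]
width: 0.0001
gripper_force: 2.8
```

>>> apply_moves:
  steps: [0, 0, -0.06, 0, 0, 0, -0.12, 0, 0, 0, -0.12, 0, 0, 0, -0.12, 0]

```text
clock: 11.87
position: [0.4964, -0.0308, 0.0733]
ee_rot: [0.0, 0.791, 0.612, 0.0]
contact_force: [-0.2, 0.4, 7.7]
width: -0.0001
gripper_force: 3.8
```

>>> apply_moves:
  steps: [0, 0, -0.06, 0, 0, 0, -0.12, 0, 0, 0, -0.12, 0, 0, 0, -0.12, 0]

```text
clock: 12.2
position: [0.4968, -0.0309, 0.0725]
ee_rot: [0.001, 0.791, 0.612, 0.001]
contact_force: [-0.9, 1.1, 10.0]
width: -0.0001
gripper_force: 4.9
```

>>> apply_moves:
  steps: [0, 0, 1.5, 0, 0, 0, 3.5, 0, 0.9, 3.7, 4.5, 0, 1.9, 7.3, 4.5, 0, 1.9, 7.3, 4.5, 0]

```text
clock: 12.62
position: [0.5169, 0.0472, 0.117]
ee_rot: [-0.0, 0.79, 0.613, 0.002]
contact_force: [0.5, -0.3, -0.5]
width: 0.0004
gripper_force: 0.0
```

>>> apply_moves:
  steps: [0, 0, 0, 0, 0, 0, 0, 0, 0, 0, 0, 0, 0, 0, 0, 0, 0, 0, 0, 0, 0, 0, 0, 0, 0, 0, 0, 0, 0, 0, 0, 0]
  jaw: 0

```text
clock: 13.28
position: [0.515, 0.0419, 0.1165]
ee_rot: [0.0, 0.791, 0.612, 0.0]
contact_force: [0.7, -0.1, -0.3]
width: 0.0858
gripper_force: 0.0
```

Run:
```python
from rig import *
from h import *
import cv2
s=get_state();c=calibration("wrist");print(s["position"],s["width"])
w=get_image("wrist")[:,:,::-1];cv2.imwrite("pics/w3.png",w)
m=cv2.inRange(cv2.cvtColor(w,cv2.COLOR_BGR2HSV),(45,120,60),(85,255,255))
k,_,st,ce=cv2.connectedComponentsWithStats(m)
for i in range(1,k):
    if st[i,4]>25: print(st[i],ce[i].round(1),atz(c,*ce[i],.110),atz(c,*ce[i],.120))
```

```text
[0.51496329 0.04192987 0.11653233] 0.08576307850616452
[ 291   66   52   55 2206] [316.4  93.4] [0.53447779 0.11350184 0.11      ] [0.53455182 0.11395105 0.12      ]
[ 294  218   48   45 1666] [317.5 239.8] [0.51538317 0.03696039 0.11      ] [0.51649759 0.04158008 0.12      ]
[ 298  323   41   37 1193] [317.9 341.4] [ 0.49826224 -0.03056731  0.11      ] [ 0.50030952 -0.02226827  0.12      ]
```

View pics/w3.png

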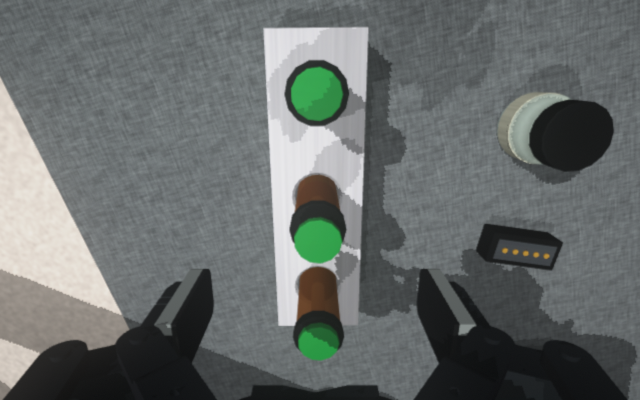

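>>> apply_moves:
  steps: [0.1, 0, -2.5, 0, 0.1, 0, -5, 0, 0.1, 0, -7, 0, 0.1, 0, -8.2, 0, 0.1, 0, -8.8, 0, 0.1, 0, -9.4, 0, 0.1, 0, -9.4, 0]

```text
clock: 13.92
position: [0.5156, 0.0423, 0.0219]
ee_rot: [-0.0, 0.791, 0.612, -0.0]
contact_force: [0.3, 0.2, -0.2]
width: 0.0854
gripper_force: 0.0
```

>>> apply_moves:
  steps: [0, 0, 0, 0, 0, 0, 0, 0, 0, 0, 0, 0, 0, 0, 0, 0, 0, 0, 0, 0, 0, 0, 0, 0, 0, 0, 0, 0]
  jaw: 255
  newtons: 35

```text
clock: 14.5
position: [0.5165, 0.0422, 0.0232]
ee_rot: [0.0, 0.791, 0.612, 0.001]
contact_force: [-1.3, -0.6, 5.1]
width: 0.0292
gripper_force: 34.5
```

>>> apply_moves:
  steps: [0, 0, 1, 0, 0, 0, 2.5, 0, 0, 0, 4.5, 0, 0, 0, 6.5, 0, 0, 0, 8, 0, 0, 0, 8, 0, 0, 0, 8, 0]

```text
clock: 15.08
position: [0.5162, 0.0423, 0.1031]
ee_rot: [0.0, 0.791, 0.612, 0.001]
contact_force: [-0.4, 0.1, -1.7]
width: 0.0294
gripper_force: 35.1
```

Run:
```python
from rig import *
import cv2,numpy as np
s=get_state();print(s["position"],s["contact_force"],s["width"])
a=get_image("scene")[:,:,::-1];b=get_image("side")[:,:,::-1]
o=np.zeros((400,800,3),np.uint8);o[:,:400]=cv2.resize(a[110:240,265:395],(400,400),interpolation=2);o[:,400:]=cv2.resize(b[120:250,230:360],(400,400),interpolation=2)
cv2.imwrite("pics/c4.png",o)
```

```text
[0.51616739 0.04228636 0.10308164] [-0.39520725  0.1079952  -1.71106484] 0.02938317044726078
```

View pics/c4.png

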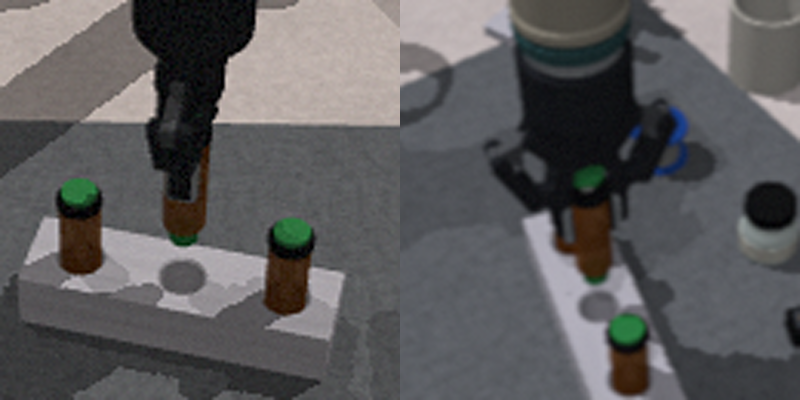

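Syringe b is held upright clear of the rack, and the others are home in it. Carrying it high to the pot.

>>> apply_moves:
  steps: [0, 0, 2.5, 0, 0, 0, 4.5, 0, 0.3, -2, 4.5, 0, 0.9, -5.5, 4.5, 0, 1.4, -9, 4.5, 0, 2, -12.5, 4.5, 0, 2.55, -16, 4.5, 0, 3.1, -19.5, 4.5, 0]

```text
clock: 15.85
position: [0.5459, -0.1539, 0.1457]
ee_rot: [-0.002, 0.791, 0.612, -0.001]
contact_force: [-0.1, -0.1, -1.9]
width: 0.0291
gripper_force: 35.1
```

>>> apply_moves:
  steps: [0.6, -3.5, 0, 0, 1.1, -7, 0, 0, 1.6, -10.5, 0, 0, 2.2, -13.5, 0, 0, 2.5, -15.3, 0, 0, 2.55, -15.9, 0, 0, 2.55, -15.9, 0, 0, 2.55, -15.9, 0, 0]

```text
clock: 16.52
position: [0.5715, -0.3104, 0.1461]
ee_rot: [-0.002, 0.791, 0.612, -0.0]
contact_force: [-0.4, -0.3, -2.2]
width: 0.0295
gripper_force: 35.1
```

Run:
```python
from rig import *
from h import *
import cv2
s=get_state();c=calibration("wrist");print(s["position"],s["width"],s["contact_force"])
a=get_image("scene")[:,:,::-1];b=get_image("side")[:,:,::-1];w=get_image("wrist")[:,:,::-1]
o=np.zeros((400,800,3),np.uint8);o[:,:266]=cv2.resize(a[130:260,115:201],(266,400),interpolation=2);o[:,266:532]=cv2.resize(b[240:370,365:451],(266,400),interpolation=2)
o[:,532:798]=cv2.resize(w[100:400,220:420],(266,400),interpolation=2)
cv2.imwrite("pics/c5.png",o)
```

```text
[ 0.5715268  -0.31039049  0.14605055] 0.02947224103561291 [-0.36333777 -0.2720143  -2.17027261]
```

View pics/c5.png

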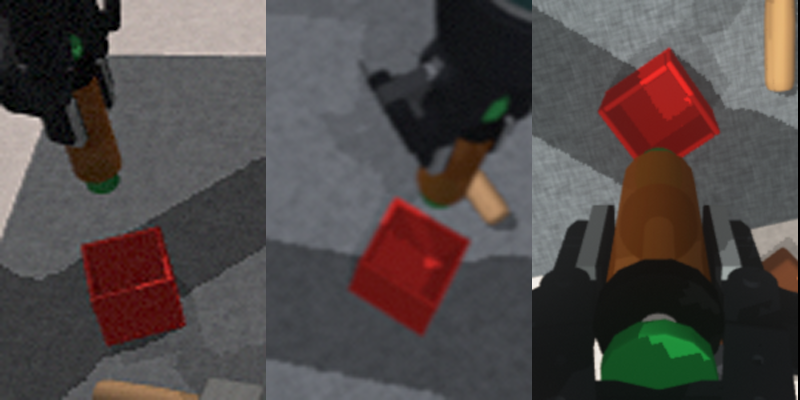

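Run:
```python
from rig import *
from h import *
S=calibration("scene");D=calibration("side");W=calibration("wrist")
print(tri(ray(S,148.3,190),ray(D,420.3,305)),get_state()["position"])
for u,v in[(599,107),(668,50),(718,132)]: print(atz(W,220+(u-532)/1.33,100+v/1.333,.05))
P=[atz(S,115+u/3.09,130+v/3.077,.05) for u,v in[(83,245),(160,229),(172,280),(93,295)]];print(np.mean(P,0))
P=[atz(D,365+(u-266)/3.09,240+v/3.077,.05) for u,v in[(398,199),(470,240),(432,290),(362,258)]];print(np.mean(P,0))
```

```text
[ 0.56975239 -0.31302729  0.12293677] [ 0.57212954 -0.30984594  0.14730894]
[ 0.53911641 -0.29716273  0.05      ]
[ 0.58712425 -0.27459095  0.05      ]
[ 0.60442508 -0.33017165  0.05      ]
[ 0.57169333 -0.31074176  0.05      ]
[ 0.57268035 -0.31373806  0.05      ]
```

>>> apply_moves:
  steps: [0, -0.1, -2.5, 0, 0, -0.1, -5, 0, 0, -0.1, -7, 0, 0, -0.1, -8.5, 0, 0, -0.1, -10, 0, 0, -0.1, -11.2, 0, 0, -0.1, -12, 0, 0, -0.1, -12, 0]

```text
clock: 17.33
position: [0.5715, -0.3112, 0.0259]
ee_rot: [-0.002, 0.79, 0.613, -0.0]
contact_force: [-0.9, -0.5, -2.0]
width: 0.0296
gripper_force: 35.1
```

>>> apply_moves:
  steps: [0, 0, -0.1, 0, 0, 0, -0.2, 0, 0, 0, -0.3, 0, 0, 0, -0.3, 0]

```text
clock: 17.67
position: [0.5729, -0.313, 0.0252]
ee_rot: [0.001, 0.791, 0.612, 0.0]
contact_force: [0.5, -0.7, -2.4]
width: 0.0295
gripper_force: 35.1
```

>>> apply_moves:
  steps: [0, 0, -0.1, 0, 0, 0, -0.2, 0, 0, 0, -0.2, 0, 0, 0, -0.2, 0]

```text
clock: 18.0
position: [0.5724, -0.3127, 0.0225]
ee_rot: [-0.0, 0.791, 0.612, -0.0]
contact_force: [-0.8, 0.2, -1.6]
width: 0.0294
gripper_force: 35.1
```

>>> apply_moves:
  steps: [0, 0, -0.1, 0, 0, 0, -0.15, 0, 0, 0, -0.15, 0, 0, 0, -0.15, 0]

```text
clock: 18.33
position: [0.5726, -0.3129, 0.0222]
ee_rot: [0.0, 0.791, 0.612, 0.0]
contact_force: [-1.2, 0.1, 5.1]
width: 0.0295
gripper_force: 35.7
```

Resting on the pot floor (5 N). Release gently and rise.

>>> apply_moves:
  steps: [0, 0, 0.1, 0, 0, 0, 0.1, 0, 0, 0, 0.1, 0, 0, 0, 0.1, 0, 0, 0, 0.1, 0, 0, 0, 0.1, 0, 0, 0, 0.1, 0, 0, 0, 0.1, 0]
  jaw: 0

```text
clock: 19.0
position: [0.5725, -0.3127, 0.0219]
ee_rot: [0.0, 0.791, 0.612, 0.0]
contact_force: [0.0, -0.0, -0.9]
width: 0.0855
gripper_force: 0.0
```

>>> apply_moves:
  steps: [0, 0, 2, 0, 0, 0, 4, 0, 0, 0, 7, 0, 0, 0, 10, 0, 0, 0, 13, 0, 0, 0, 16, 0, 0, 0, 16, 0, 0, 0, 16, 0]

```text
clock: 19.67
position: [0.5736, -0.3135, 0.1845]
ee_rot: [0.002, 0.791, 0.612, 0.001]
contact_force: [-0.8, 0.4, -0.1]
width: 0.0852
gripper_force: 0.0
```

Run:
```python
from rig import *
import cv2,numpy as np
s=get_state();print(s["position"],s["contact_force"],s["width"])
a=get_image("scene")[:,:,::-1];b=get_image("side")[:,:,::-1]
o=np.zeros((600,800,3),np.uint8);o[:250,:400]=cv2.resize(a,(400,250));o[:250,400:]=cv2.resize(b,(400,250))
o[250:600,:350]=cv2.resize(a[150:250,110:210],(350,350),interpolation=2);o[250:600,400:750]=cv2.resize(b[255:355,360:460],(350,350),interpolation=2)
cv2.imwrite("pics/c6.png",o)
```

```text
[ 0.57358339 -0.31348064  0.18452919] [-0.8221455   0.38276661 -0.12533546] 0.0852458302916086
```

View pics/c6.png

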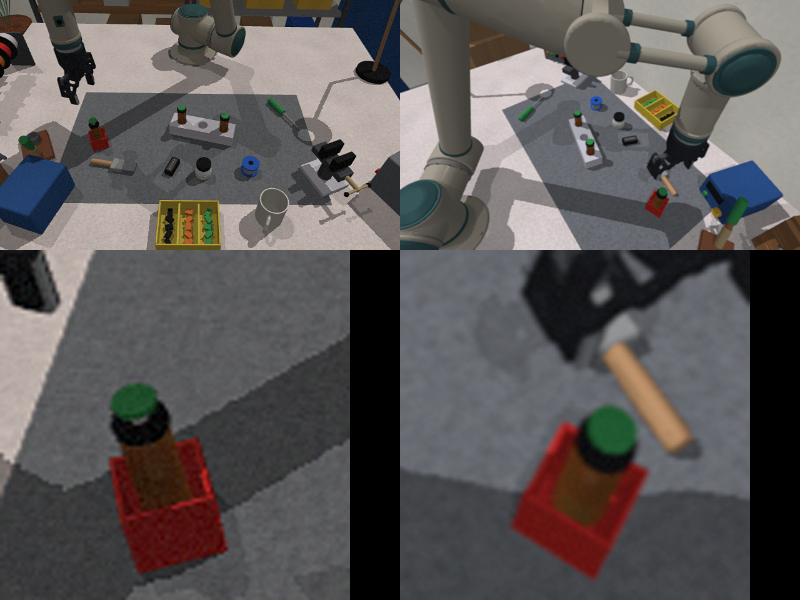

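Run:
```python
from rig import *
from h import *
S=calibration("scene");D=calibration("side")
print(tri(ray(S,148.3,192.9),ray(D,420.6,306.4)))
```

```text
[ 0.57150816 -0.31399697  0.11641243]
```

The cap sits straight above the pot centre, at (0.5715, -0.314, 0.116), so the syringe is upright and free.

```bash
python3 -c "
from rig import *
print(sign_off())"
```

```text
the job is handed in; nothing more can be done
None
```

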